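Fit the dust cartridge to the bench extractor

ROBOT

A 7-joint arm with a two-finger parallel gripper is mounted at the origin on a cart in front of the work surface, level with it; the furniture and walls round the work are solid. World frame = base frame: x ahead of the robot, y to its left, z up, the work surface at z = 0. Lengths are in m, angles in rad, forces in N, time in s.
With the tool pointing down it reaches from about 0.425 to 0.875 m from the base axis. Payload 8.4 kg.
Tool frame: the origin (TCP) lies midway between the tips of the shut fingers; the grasp point (between the pads) lies 19 mm behind it (robot.tcp_to_grasp is the distance from the TCP to the grasp point, in m); z points along the fingers, y is the line along which they close (so a half turn about z gives the same grasp; the last joint's range is limited). The gripper opens to 85 mm and grips with 20 to 120 N. Pads are 22 mm wide; open, the fingers measure 114 mm over their backs; the gripper's body (76 mm by 85 mm) begins 54 mm behind the grasp point. The pads swing forward as they close: fully open they stand 13 mm farther back than shut.
Start: joints at [1.04, 0.333, 0.04, 1.465, -0.013, 1.343, -0.059], TCP at [0.272, -0.59, 0.231] pointing down, gripper open.
Joint ranges: [-2.58, 2.58], [-0.38, 2.09], [-1.3, 1.39], [0.25, 2.4], [-1.5, 4.64], [0.08, 2.09], [-2.65, 2.65]. Speed limits (rad/s): [2.22, 2.22, 2.79, 2.79, 3.14, 3.14, 3.14].

INTERFACE

Orientations are given as a rotation vector (axis times angle).
In Python, from rig import robot, viewer, ticket gives the robot as it stands. Calls block until the motion is done:
- robot.movep(position, orientation): joint-space move of the TCP to a pose.
- robot.move_linear(position, orientation=None, feed=0.15, stop_force=None): straight line of the TCP; orientation=None keeps the orientation; feed is the mean speed in m/s. With stop_force (N) it stops when the force on the tool has changed by that much, and returns True; else False.
- robot.move_j(angles): joint-space move.
- robot.move_gripper(opening, effort=None): opening from 0.0 (shut) to 1.0 (fully open); effort is the grip in N (None keeps the last); returns when the fingers have stopped.
- robot.wait(seconds).
- robot.ik(position, orientation): joint angles nearest the present ones, or None.
- robot.read_state(): the state.
- viewer.capture(name): name is "scene" or "top"; returns the picture (420x560x3 uint8, red, green, blue); there is no depth.
- viewer.camera_model(name): a dict with "camera_matrix" (3x3 intrinsics, pixels), "k1" (the pictures are not rectified: a ray, as slopes to the right and down, at radius r is drawn at 1 + k1 r^2 times it, then the intrinsics apply), "cam_to_world" (4x4, takes a point from camera to world coordinates). Camera axes: x right, y down, z forward; pixel columns grow to the right and rows downward; lengths in m; the calibration is good to about 2 mm. A picture is of the moment at which its call begins. camera_model takes no time and is no camera call.
A pose or a line that the arm cannot do raises robot.PlanningError and nothing moves.
- ticket.job_done(): hands the job in; it is judged then, once.
Trained networks look in the newest picture that a camera, given by its name, has taken for a name from the list of things; names that differ only in an ending like _2 or _b are one class to them, and where a whole thing is asked for, a point or a joint stands for the part that bears it (a point fixed in the world has none). Each returns a list of dicts, best first, with "conf" (0 to 1); they miss things now and then, are a little off and sometimes report something else, mostly with a low value. They report only what shows in the picture. A call takes as long as a camera call.
- viewer.boxes_of(camera, target): "position" ([column, row] as shares, 0 to 1, of the picture: columns of its width, rows of its height, amid what is visible of it).
- viewer.trace(camera, target): "pixels" (420x560 bool, what is visible of it) and "position" ([column, row] as shares, 0 to 1, of the picture: columns of its width, rows of its height, amid what is visible of it).
The state is a dict: "time_s": time; "joints": joint angles; "dq": joint speeds; "tau": joint torques, N m; "tcp_pos": TCP position; "tool_rot": TCP orientation; "wrist_force": force on the tool from outside, world axes, zero at the start; "moment": the same for the moment, N m; "grip_width": opening from 0.0 (shut) to 1.0 (fully open); "grasp_force": force on a finger pad.
Only numpy, scipy, OpenCV 4.12 (cv2) and the standard library are available. Lean on these libraries where they do the work, as an engineer would, in place of code of your own. Each camera call takes 0.05 s, during which the arm holds its last target. There are 200 camera calls.

TASK

Get the bench extractor ready for sanding: take the tall cartridge with the pleated paper, set it into the open socket on top of the extractor, push it down against the spring and turn it clockwise (seen from above) about a quarter turn until it springs up into its lock. Let go of it, then switch the extractor on at the rocker. Leave the low cartridge and the other things on the bench where they are.

Things in the scene. Friction and masses are not known exactly. Their poses are not given: they have to be found in the camera images.
- dust_cartridge: The tall filter cartridge, to be fitted: black end caps, white pleated paper between them; a round barrel 92 mm in diameter and 70 mm tall, standing upright on the bench, its foot bevelled by 4 mm. Origin at the centre of its underside, z up, x along its grip bar. A half turn makes no difference. 0.2 to 0.37 kg.
- grip_bar (a point): On the tall cartridge's axis, 90 mm above its underside, in the black grip bar on its top face: 70 mm long (cartridge x), 22 mm wide (y), standing from 70 to 98 mm above the underside. Take the cartridge here, the fingers on the bar's long sides.
- lug (a point): Tip of one of the tall cartridge's two bayonet lugs, at its foot below the ends of the grip bar (cartridge +x and -x): each 22 mm wide, reaching 56.5 mm from the axis, from 4 to 12 mm above the underside. This point is on the +x lug, 8 mm above the underside.
- carbon_cartridge: The low cartridge, not to be used: like the tall one with the same bar and lugs, but its barrel is only 40 mm tall and of bare perforated metal. Origin at the centre of its underside, top of the grip bar 68 mm above it. It stands about 0.13 m from the tall one, to its left or right.
- extractor: Grey box-shaped bench extractor, 205 mm (x) by 180 mm (y), its deck 108 mm above the bench, firmly fixed. Origin at the centre of its underside, z up; its front faces its -x. A black collar round the socket stands 4 mm above the deck.
- socket (a point): Centre of the socket's mouth, level with the collar's top (112 mm above the bench), 25 mm behind the extractor's centre; axes as the extractor's. Throat 97 mm in diameter. Inside, a flat spring plate 9 mm below the mouth takes the cartridge's underside: it gives way at about 4 N, takes 0.5 N more for each mm, and bottoms 25 mm below the mouth.
- gate (a point): One of two gates facing each other in the collar that let the lugs down, 29 mm wide, this point 55 mm from the socket's axis. The line through both gates is turned 75 degrees anticlockwise (from above) from the extractor's x axis. With the lugs in the gates, press the cartridge until its underside is 22 to 24 mm below the mouth (about 12 N); from 21 mm on it is free to turn.
- pocket (a point): Above one of the two lock pockets (on the extractor's -x and +x sides of the socket, 55 mm from its axis). Kept pressed down, the cartridge turns 75 degrees clockwise, to a stop at about 79; let up there, the spring lifts its lugs into the pockets: locked, grip bar along the extractor's x axis, underside 17 mm below the mouth, no longer free to turn.
- switch (a joint): Black rocker switch in the middle of the deck's front strip, 60 mm long (across, along the extractor's y) by 28 mm; 0 = off (left half, on the extractor's +y side, stands up), 0.40 rad = on (left half pressed right down). It stays where it is left; pressing takes 2 to 5 N.
- switch_press (a point): Point on top of the rocker's left half (the one with the bar mark), 22 mm from its pivot, where closed fingertips can press straight down; it goes down by 9 mm, from about 125 to 116 mm above the bench.
- tape_clear: Roll of tape, 96 mm in diameter and 48 mm high, lying on the bench; bystander. Origin at the centre of its underside.
- glue_can: Flat cream glue can, 36x62x100 mm, standing; bystander. Origin at the centre of its underside.
- desk_lamp_pink: Pink desk lamp standing on the bench right of the extractor, fixed; only an obstacle. Origin at the foot, in its base. Its grey shade hangs 0.29 to 0.44 m above the bench and reaches from 0.12 m in front of the origin (towards the robot) to 0.05 m behind, and 0.1 m to either side: pass in front of it, with the wrist nearer to the robot than the shade.

How it is judged:
On the way, in this order (a step that is already met when the one before it is completed fails the run):
1. the tall cartridge is locked in the socket, let go and at rest (horizontal distance between dust_cartridge and socket below 0.005 m and z of dust_cartridge in the frame of socket between -0.0195 and -0.0145 m and angle between the x axis of dust_cartridge and the x axis of extractor, either way round below 0.14 rad and contact force between the fingers and dust_cartridge below 0.1 N and linear speed of dust_cartridge below 0.02 m/s), for 0.2 s.
2. the extractor is switched on (value of joint switch above 0.3 rad), for 0.2 s.
At the end, for the whole second after the job is handed in: The tall cartridge sits upright in the socket, locked and at rest: within 5 mm of the socket's axis, its underside 14.5 to 19.5 mm below the mouth, its grip bar within 8 degrees of the extractor's x axis; and the rocker is pressed to on (more than 0.30 rad) (horizontal distance between dust_cartridge and socket below 0.005 m and z of dust_cartridge in the frame of socket between -0.0195 and -0.0145 m and angle between the x axis of dust_cartridge and the x axis of extractor, either way round below 0.14 rad and angle between dust_cartridge's own z axis and vertical below 0.06 rad and linear speed of dust_cartridge below 0.02 m/s and value of joint switch above 0.3 rad); the robot touches nothing.
It fails at once if the low cartridge is moved by more than 20 mm (distance of carbon_cartridge from where it was at the start of the episode above 0.02 m).
It fails at once if a bystander (tape or glue can) is moved by more than 20 mm (distance of any of tape_clear, glue_can from where it was at the start of the episode above 0.02 m).
It also fails if it takes over 51 s, if anything falls off the work surface, if the arm or the gripper's body presses on something with over 40 N, if the wrist force passes 120 N, or if a joint passes its speed limit or range.

## Working session

There is one attempt and no reset: what is moved stays moved. The work goes in short steps, each a Python script; the robot and the scene stay as the last script left them, time stands still between calls to the robot, and variables do not carry over. Pictures are saved under pics/ and viewed, at most 10 in all, crops included, and the job is handed in when it is done.

```bash
mkdir -p pics; ls; python3 - <<'E'
from rig import robot, viewer, ticket
import cv2, numpy as np
np.set_printoptions(precision=4,suppress=True)
for n in ("scene","top"):
    im=viewer.capture(n); cv2.imwrite(f"pics/{n}0.png",cv2.cvtColor(im,cv2.COLOR_RGB2BGR))
    m=viewer.camera_model(n); print(n,m["camera_matrix"],m["k1"],m["cam_to_world"])
    for t in ("dust_cartridge","grip_bar","lug","carbon_cartridge","extractor","socket","gate","pocket","switch","switch_press","desk_lamp_pink","glue_can","tape_clear"):
        try: print(n,t,[(np.round(np.array(d["position"])*[560,420],1).tolist(),round(d["conf"],2)) for d in viewer.boxes_of(n,t)[:3]])
        except Exception as e: print(t,e)
s=robot.read_state(); print(s["time_s"],s["tool_rot"],s["tcp_pos"])
E
```

```text
pics
scene [[395.9228   0.     281.0434]
 [  0.     395.9228 207.0333]
 [  0.       0.       1.    ]] -0.0552217544831941 [[-0.7266 -0.3147  0.6107 -0.0065]
 [-0.687   0.3208 -0.652   0.7335]
 [ 0.0093 -0.8933 -0.4493  0.4727]
 [ 0.      0.      0.      1.    ]]
scene dust_cartridge [([321.8, 198.5], 0.56)]
scene grip_bar [([294.4, 279.4], 0.83)]
scene lug [([286.2, 277.6], 0.87)]
scene carbon_cartridge [([323.7, 250.6], 0.94)]
scene extractor [([240.5, 218.4], 0.73)]
scene socket [([238.2, 216.6], 0.94)]
scene gate [([238.5, 219.0], 0.73)]
scene pocket [([239.6, 215.6], 0.75)]
scene switch [([267.9, 201.8], 0.73)]
scene switch_press [([266.7, 200.0], 0.59), ([238.8, 220.0], 0.2)]
scene desk_lamp_pink []
scene glue_can [([322.3, 200.6], 0.97), ([242.2, 215.5], 0.3)]
scene tape_clear [([352.5, 221.2], 0.7), ([289.8, 279.5], 0.41)]
top [[385.388    0.     279.3918]
 [  0.     385.388  208.2251]
 [  0.       0.       1.    ]] -0.0298022369890037 [[ 0.1926 -0.9512  0.2412  0.3192]
 [-0.9813 -0.1874  0.0449  0.1563]
 [ 0.0025 -0.2453 -0.9694  0.9517]
 [ 0.      0.      0.      1.    ]]
top dust_cartridge [([218.9, 267.9], 0.97)]
top grip_bar [([221.5, 268.4], 0.84)]
top lug [([223.4, 264.3], 0.85)]
top carbon_cartridge [([279.3, 269.2], 0.75)]
top extractor [([270.6, 184.8], 0.72)]
top socket [([268.8, 184.0], 0.58)]
top gate [([270.2, 184.0], 0.85)]
top pocket [([271.4, 184.3], 0.57)]
top switch [([276.9, 209.9], 0.84)]
top switch_press [([273.6, 208.5], 0.6)]
top desk_lamp_pink []
top glue_can [([361.8, 230.7], 0.56)]
top tape_clear [([361.0, 264.3], 0.71)]
1.4 [-3.0686 -0.6729  0.0001] [ 0.272  -0.5903  0.2313]
```

```bash
python3 - <<'E'
import cv2
t=cv2.imread("pics/top0.png")[110:320,170:450]; cv2.imwrite("pics/t1.png",cv2.resize(t,(800,600),interpolation=cv2.INTER_CUBIC))
t=cv2.imread("pics/scene0.png")[130:340,150:430]; cv2.imwrite("pics/s1.png",cv2.resize(t,(800,600),interpolation=cv2.INTER_CUBIC))
E
```

```text
(no output)
```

View pics/t1.png

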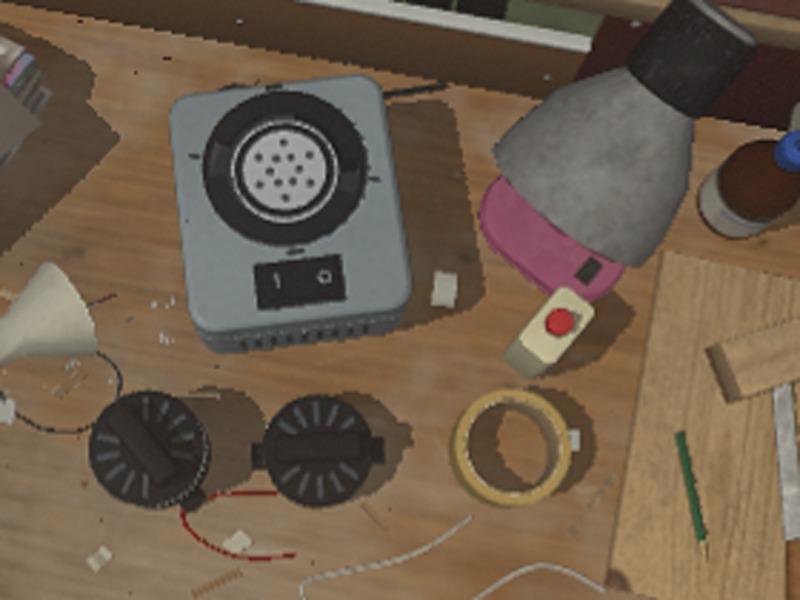

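View pics/s1.png

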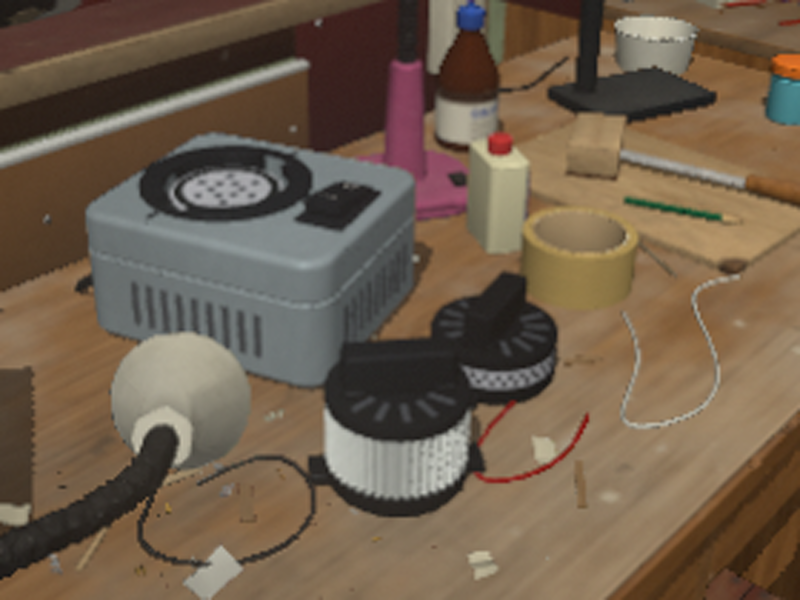

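```bash
cat > h.py <<'E'
import numpy as np, cv2
from scipy.optimize import minimize
from rig import robot, viewer, ticket
np.set_printoptions(precision=4,suppress=True)
CM={n:viewer.camera_model(n) for n in ("scene","top")}
def proj(n,P):
    m=CM[n]; T=np.linalg.inv(m["cam_to_world"]); p=np.atleast_2d(P)@T[:3,:3].T+T[:3,3]
    s=p[:,:2]/p[:,2:]; s=s*(1+m["k1"]*(s**2).sum(1,keepdims=True)); K=m["camera_matrix"]
    return s@K[:2,:2].T+K[:2,2]
def ray(n,uv):
    m=CM[n]; K=m["camera_matrix"]; d=(np.array(uv)-K[:2,2])/K[0,0]; s=d.copy()
    for _ in range(20): s=d/(1+m["k1"]*(s@s))
    T=np.array(m["cam_to_world"]); return T[:3,3],T[:3,:3]@np.r_[s,1]
def onplane(n,uv,z):
    o,d=ray(n,uv); return o+d*(z-o[2])/d[2]
def tri(a,b):
    o1,d1=ray("scene",a);o2,d2=ray("top",b)
    t=np.linalg.lstsq(np.c_[d1,-d2],o2-o1,rcond=None)[0]; p,q=o1+t[0]*d1,o2+t[1]*d2
    return (p+q)/2,np.linalg.norm(p-q)
def cyl(r,z0,z1):
    a=np.linspace(0,2*np.pi,48,endpoint=False); c=np.c_[r*np.cos(a),r*np.sin(a)]
    return np.vstack([np.c_[c,0*a+z0],np.c_[c,0*a+z1]])
def box(x0,x1,y0,y1,z0,z1): return np.array([[x,y,z] for x in(x0,x1) for y in(y0,y1) for z in(z0,z1)],float)
TALL=[np.vstack([cyl(.042,0,.004),cyl(.046,.004,.07)]),box(-.035,.035,-.011,.011,.07,.098),box(-.0565,.0565,-.011,.011,.004,.012)]
LOW=[cyl(.046,.004,.04),box(-.035,.035,-.011,.011,.04,.068),box(-.0565,.0565,-.011,.011,.004,.012)]
r=.012
EXT=[np.vstack([cyl(r,0,.108)+[sx*(.1025-r),sy*(.09-r),0] for sx in(1,-1) for sy in(1,-1)])]
def sil(n,parts,x,y,a,z=0):
    im=np.zeros((840,1120),np.uint8); c,s=np.cos(a),np.sin(a); R=np.array([[c,-s,0],[s,c,0],[0,0,1]])
    for P in parts:
        q=(proj(n,P@R.T+[x,y,z])+.5)*2-.5
        cv2.fillConvexPoly(im,cv2.convexHull(np.round(q*16).astype(np.int32)),255,cv2.LINE_AA,4)
    return cv2.resize(im,(560,420),interpolation=cv2.INTER_AREA)/255.
def fit(masks,parts,x0,ignore={}):
    def cost(v):
        t=0
        for n,m in masks.items():
            s=sil(n,parts,*v); w=1-ignore.get(n,np.zeros_like(m,float))
            t+=(np.abs(s-m)*w).sum()/m.sum()
        return t
    best=None
    for da in (0,.6,-.6,1.2,-1.2):
        x=np.array(x0)+[0,0,da]
        r=minimize(cost,x,method="Nelder-Mead",options=dict(initial_simplex=x+np.array([[0,0,0],[.015,0,0],[0,.015,0],[0,0,.3]]),xatol=1e-4,fatol=1e-4))
        if best is None or r.fun<best.fun: best=r
    return best.x,best.fun
E
python3 - <<'E'
from h import *
import pickle
print("hose",tri([213,270],[187.5,218.5]))
print("hose tip right",tri([236,270],[202,220]))
M={}
for n in("scene","top"):
    im=viewer.capture(n)
    for t in("dust_cartridge","carbon_cartridge","extractor","glue_can","tape_clear","switch"):
        r=viewer.trace(n,t)
        for d in r[:2]: print(n,t,round(d["conf"],2),np.array(d["position"])*[560,420],d["pixels"].sum())
        if r: M[n,t]=[d["pixels"] for d in r]
pickle.dump(M,open("m.pkl","wb"))
t0=onplane("top",[222,267],.09); e0=onplane("top",[269.7,168.8],.112); sw=onplane("top",[275,208.7],.118)
print("tall0",t0,"sock0",e0,"sw",sw,"low0",onplane("top",[281,267],.06),"glue",onplane("top",[362,230],.08),"lampbase",onplane("top",[365,195],.0))
print("tape",onplane("top",[350,266],.048), "yaw", np.arctan2(*(e0-sw)[1::-1]))
E
```

```text
hose (array([0.4704, 0.4027, 0.0638]), np.float64(0.00826074954293258))
hose tip right (array([0.468 , 0.3652, 0.0492]), np.float64(0.028238616019892075))
scene dust_cartridge 0.73 [285.992 278.796] 2871
scene carbon_cartridge 0.7 [241.528 216.888] 7356
scene carbon_cartridge 0.68 [327.376 252.   ] 1269
scene extractor 0.65 [240.8  216.51] 7490
scene glue_can 0.87 [323.904 199.29 ] 665
scene switch 0.67 [268.184 199.5  ] 183
scene switch 0.36 [291.48  282.786] 2934
top dust_cartridge 0.79 [219.184 266.784] 1444
top carbon_cartridge 0.9 [282.912 271.194] 1293
top extractor 0.89 [271.208 184.716] 7173
top glue_can 0.78 [360.976 227.304] 523
top tape_clear 0.6 [360.024 260.694] 812
top switch 0.68 [222.376 267.414] 1405
top switch 0.54 [275.296 204.708] 341
tall0 [0.3767 0.2954 0.09  ] sock0 [0.6159 0.2352 0.112 ] sw [0.5237 0.2043 0.118 ] low0 [0.405  0.1671 0.06  ] glue [ 0.5221 -0.0001  0.08  ] lampbase [ 0.6331 -0.0091  0.    ]
tape [0.4393 0.0096 0.048 ] yaw 0.32330017018703233
```

```bash
python3 - <<'E'
from h import *
import pickle
M=pickle.load(open("m.pkl","rb"))
g=lambda n,t,i=0:M[n,t][i].astype(float)
low={"scene":g("scene","carbon_cartridge",1),"top":g("top","carbon_cartridge")}
tall={n:g(n,"dust_cartridge") for n in("scene","top")}
dil=lambda m:cv2.dilate(m,np.ones((5,5)))
ext={n:g(n,"extractor") for n in("scene","top")}
for nm,ms,parts,x0,ig in(("tall",tall,TALL,[.377,.295,2.3],{}),("low",low,LOW,[.405,.167,1.6],{"scene":dil(tall["scene"])}),("ext",ext,EXT,[.59,.228,.25],{"scene":dil(tall["scene"])})):
    print(nm,"both",*fit(ms,parts,x0,ig))
    for n in ms: print("  ",n,*fit({n:ms[n]},parts,x0,ig))
# overlay
E
```

```text
tall both [0.3778 0.302  0.9171] 0.14000356256513088
   scene [0.379  0.301  0.9108] 0.09399198202443637
   top [0.3775 0.3021 4.0801] 0.041706045299006025
low both [0.4068 0.168  1.8084] 0.16889859280647457
   scene [0.406  0.1701 1.8206] 0.10846891948268668
   top [0.4068 0.1675 1.8045] 0.055090001971399544
ext both [0.5941 0.2282 0.326 ] 0.18793913281334845
   scene [0.5962 0.2212 0.4344] 0.1070174611900835
   top [0.5944 0.2291 0.3113] 0.0498864204820364
```

```bash
python3 - <<'E'
from h import *
im=cv2.imread("pics/top0.png"); e=(.5942,.2287,.318); c,s=np.cos(e[2]),np.sin(e[2]); R=np.array([[c,-s,0],[s,c,0],[0,0,1]]);E=np.array([e[0],e[1],0])
def mk(im,n,x0,y0,w,h,k):
    o=cv2.resize(im[y0:y0+h,x0:x0+w],None,fx=k,fy=k,interpolation=cv2.INTER_CUBIC)
    def dr(P,col):
        q=((proj(n,np.array(P)@R.T+E)+.5-[x0,y0])*k).astype(int); cv2.polylines(o,[q],False,col,1)
    a=np.linspace(0,2*np.pi,90); C=lambda r,z:np.c_[.025+r*np.cos(a),r*np.sin(a),0*a+z]
    dr(C(.0485,.112),(0,0,255)); dr(C(.0485,.103),(0,255,255))
    for z,col in((.108,(0,255,0)),):
        dr([[-.1025,-.09,z],[.1025,-.09,z],[.1025,.09,z],[-.1025,.09,z],[-.1025,-.09,z]],col)
    g=np.radians(75); dr([[.025+.07*np.cos(g),.07*np.sin(g),.112],[.025-.07*np.cos(g),-.07*np.sin(g),.112]],(255,255,0))
    dr([[-.1,0,.112],[.1,0,.112]],(255,0,255))
    return o
cv2.imwrite("pics/o1.png",mk(im,"top",220,125,110,115,5)); cv2.imwrite("pics/o2.png",mk(cv2.imread("pics/scene0.png"),"scene",175,170,130,100,5))
E
```

```text
(no output)
```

View pics/o1.png

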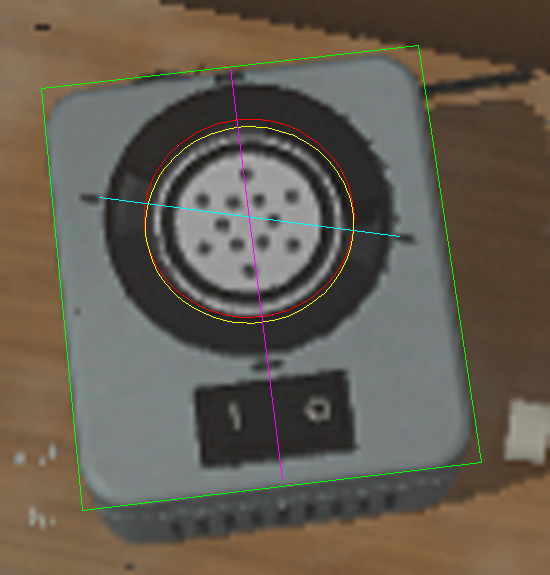

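View pics/o2.png

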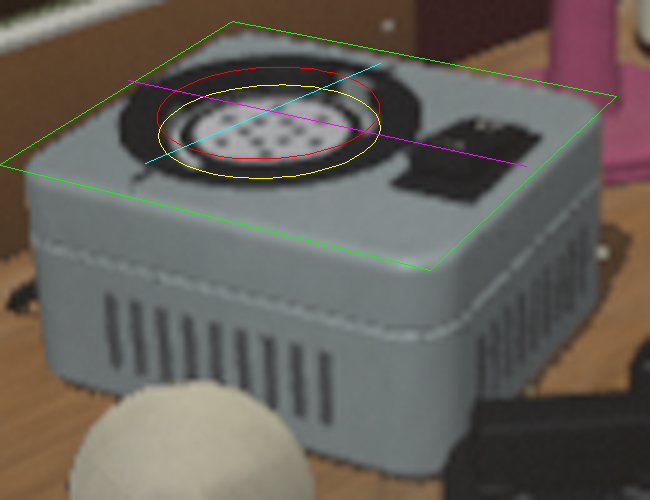

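```bash
cat >> h.py <<'E'
from scipy.spatial.transform import Rotation as Ro
EX=np.array([.5942,.2287]); EY=.318; S=EX+.025*np.array([np.cos(EY),np.sin(EY)])
TP=np.array([.3778,.302]); TY=.917
def rv(a): return (Ro.from_euler("z",a)*Ro.from_euler("x",np.pi)).as_rotvec()
E
python3 - <<'E'
from h import *
print(S)
for k in(0,-np.pi):
    for nm,p,z,a in(("grasp",TP,.072,TY),("lift",TP,.25,TY),("over",S,.2,EY+1.309),("lock",S,.161,EY-.05),("w1",[.33,-.35],.27,TY),("w2",[.44,0],.27,TY),("sw",EX+.022*np.array([-np.sin(EY),np.cos(EY)])-.075*np.array([np.cos(EY),np.sin(EY)]),.12,EY)):
        print(k,nm,robot.ik([*p,z],rv(a+k)))
E
```

```text
[0.6179 0.2365]
0 grasp [ 0.2998  0.3982 -1.2182  1.9975  0.4347  1.0433 -1.7747]
0 lift [-0.2251  0.0113 -0.5392  1.8038  0.006   1.3281 -1.4195]
0 over [ 0.234   0.5467 -0.9594  1.4366  0.4477  1.3884 -0.6804]
0 lock [ 0.208   0.5592 -0.9073  1.4851  0.4467  1.315  -2.0412]
0 w1 [ 0.8674 -0.0221 -0.1423  1.7949 -0.0032  1.3686  0.0721]
0 w2 [ 0.5374 -0.1027 -0.5836  1.8565 -0.0577  1.3712 -0.6862]
0 sw [ 0.2728  0.3894 -0.922   1.777   0.3387  1.144  -2.009 ]
-3.141592653589793 grasp [ 0.2057  0.3293 -1.0883  2.0001  0.3446  1.0118  1.4402]
-3.141592653589793 lift [ 0.36    0.0605 -1.1419  1.7847  0.0566  1.3321  1.6932]
-3.141592653589793 over [ 0.3051  0.6082 -1.0972  1.4331  0.5398  1.4247  2.4033]
-3.141592653589793 lock [ 0.2219  0.5686 -0.9312  1.4844  0.4622  1.3207  1.0905]
-3.141592653589793 w1 None
-3.141592653589793 w2 [-1.2192 -0.3304  0.9239  1.9176  0.2645  1.4328  2.1284]
-3.141592653589793 sw [ 0.32    0.4149 -0.9882  1.7751  0.3766  1.1562  1.104 ]
```

```bash
python3 - <<'E'
from h import *
robot.move_gripper(.65,40)
robot.movep([.33,-.35,.27],rv(TY)); robot.movep([.44,0,.27],rv(TY)); robot.movep([*TP,.2],rv(TY))
s=robot.read_state(); print(s["time_s"],s["joints"],s["tcp_pos"])
hit=robot.move_linear([*TP,.073],feed=.1,stop_force=8)
print(hit,robot.read_state()["tcp_pos"])
robot.move_gripper(0,60); s=robot.read_state(); print(s["time_s"],s["grip_width"],s["grasp_force"],s["tcp_pos"],s["wrist_force"])
if s["grasp_force"]>5:
    f0=np.array(s["wrist_force"]); robot.move_linear([*TP,.23],feed=.12); robot.wait(.2); s=robot.read_state(); print(s["time_s"],s["grip_width"],s["grasp_force"],s["tcp_pos"],s["wrist_force"],s["moment"],s["joints"])
cv2.imwrite("pics/c1.png",cv2.cvtColor(viewer.capture("scene"),cv2.COLOR_RGB2BGR))
E
```

```text
6.0667 [ 0.3243  0.1191 -1.1344  1.8571  0.1148  1.2364 -1.5012] [0.3789 0.3006 0.2   ]
False [0.3782 0.3023 0.0736]
7.8833 0.2466055744411518 58.93638610839844 [0.3782 0.3022 0.0734] [ 0.2836 -1.3351  4.9463]
9.5417 0.24445916662352962 58.4215646982193 [0.3776 0.3019 0.2296] [-0.0203  0.0656 -4.1842] [-0.0107  0.0116  0.0038] [ 0.3522  0.0838 -1.1473  1.8151  0.079   1.2934 -1.4692]
```

View pics/c1.png

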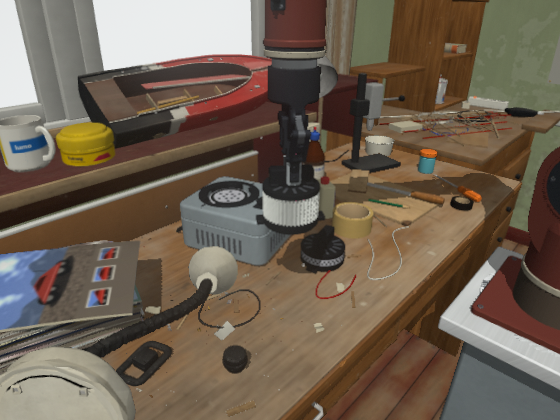

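```bash
python3 - <<'E'
from h import *
G=EY+np.radians(75)
robot.movep([*((TP+S)/2),.235],rv((TY+G)/2)); robot.movep([*S,.205],rv(G)); robot.wait(.2)
s=robot.read_state(); print(s["time_s"],s["tcp_pos"],s["wrist_force"],s["joints"]); z=s["tcp_pos"][2]-.0734
im=viewer.capture("scene"); r=viewer.trace("scene","dust_cartridge"); print([(d["conf"],d["pixels"].sum()) for d in r])
cv2.imwrite("pics/c2.png",cv2.resize(cv2.cvtColor(im[110:290,150:390],cv2.COLOR_RGB2BGR),(800,600),interpolation=cv2.INTER_CUBIC))
if r:
    m=r[0]["pixels"].astype(float); parts=[TALL[0],TALL[2]]
    # ignore everything where the bar/fingers could be: above the barrel's top rim centre
    c=proj("scene",[[*S,z+.07]])[0]; ig=np.zeros_like(m); ig[:int(c[1])]=1
    f=lambda v:(np.abs(sil("scene",parts,v[0],v[1],G,z)-m)*(1-ig)).sum()
    x=np.array(S); q=minimize(f,x,method="Nelder-Mead",options=dict(initial_simplex=x+np.array([[0,0],[.01,0],[0,.01]]))); d=q.x-S
    print("offset",d,q.fun,f(x),"along/perp bar",d@[np.cos(G),np.sin(G)],d@[-np.sin(G),np.cos(G)])
E
```

```text
10.9333 [0.617  0.2377 0.2062] [ 0.5192 -0.1276 -3.3712] [ 0.2962  0.5937 -1.0829  1.4281  0.5239  1.4276 -0.7288]
[(0.71, np.int64(1895)), (0.32, np.int64(202))]
offset [-0.0031  0.0007] 91.34901960784313 110.86274509803923 along/perp bar 0.0009027609158834198 0.003032198840794239
```

View pics/c2.png

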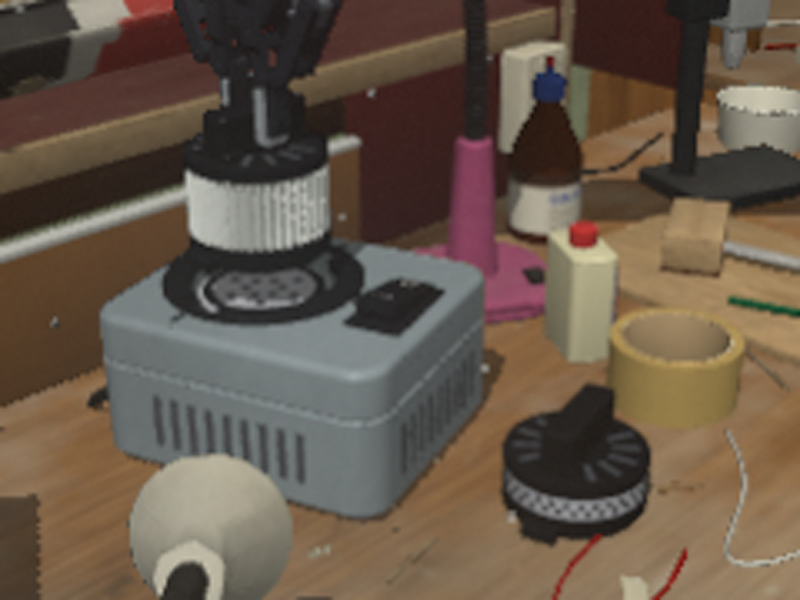

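```bash
python3 - <<'E'
from h import *
s=robot.read_state(); c=S-(np.array(s["tcp_pos"][:2])-S)
print(robot.move_linear([*c,.19],feed=.06,stop_force=8)); s=robot.read_state(); print(s["tcp_pos"],s["wrist_force"])
for z in (.184,.180,.176,.172,.168,.164):
    h=robot.move_linear([*c,z],feed=.04,stop_force=10); s=robot.read_state(); print(z,h,s["time_s"],s["tcp_pos"],s["wrist_force"],s["moment"],s["grasp_force"])
    if h: break
E
```

```text
False
[0.6183 0.2356 0.1893] [-0.2798 -0.705  -3.4811]
0.184 False 11.7333 [0.6184 0.2358 0.1837] [ 0.1719 -1.4486 -3.6302] [0.0376 0.054  0.0224] 58.65195035934448
0.18 False 11.9833 [0.6184 0.2358 0.1797] [-0.5618 -0.616  -3.1711] [0.0013 0.0383 0.0091] 58.65486681461334
0.176 False 12.2333 [0.6188 0.2362 0.1764] [ 0.758   2.0249 -0.1441] [ 0.0592 -0.0901 -0.0339] 59.19890642166138
0.172 False 12.4833 [0.6188 0.2362 0.1723] [2.1866 0.6907 2.6324] [ 0.2215 -0.2174  0.0203] 59.457271099090576
0.168 False 12.7333 [0.6188 0.2362 0.1684] [2.4609 1.856  5.4597] [ 0.2696 -0.3231 -0.0209] 59.724406599998474
0.164 False 12.9833 [0.6188 0.2362 0.1646] [2.0793 0.8864 5.9013] [ 0.2305 -0.2324  0.059 ] 59.959609508514404
```

```bash
python3 - <<'E'
from h import *
G=EY+np.radians(75); Z=.162
robot.move_linear([*S,Z],feed=.04,stop_force=25); s=robot.read_state(); print(s["tcp_pos"],s["wrist_force"])
for d in (10,25,40,55,68,77):
    robot.movep([*S,Z],rv(G-np.radians(d))); s=robot.read_state()
    R=Ro.from_rotvec(s["tool_rot"]).as_matrix(); a=np.degrees(G-np.arctan2(R[1,0],R[0,0]))
    print(d,round(a,1),s["time_s"],s["tcp_pos"],s["wrist_force"],s["moment"],s["grip_width"])
    if abs(s["moment"][2])>4 or np.linalg.norm(s["wrist_force"])>60: print("stop"); break
E
```

```text
[0.6187 0.2363 0.1628] [ 1.9158 -0.7758  6.6805]
10 10.1 13.5083 [0.6181 0.2365 0.1629] [0.0518 0.0502 7.2316] [-0.0626  0.0216 -0.0505] 0.24454598406148656
25 25.0 13.85 [0.6179 0.2367 0.1629] [-0.1307 -0.0775  7.2853] [ 0.0712  0.2093 -0.1189] 0.24852547113479823
40 40.0 14.1917 [0.6179 0.2368 0.1629] [-1.1669 -0.2103  7.0522] [ 0.0998  0.175  -0.104 ] 0.24063725657188267
55 55.0 14.5333 [0.6179 0.2368 0.1629] [-0.9171  0.1047  7.6207] [ 0.1975  0.2094 -0.1592] 0.2396183894294635
68 68.1 14.85 [0.6179 0.2368 0.1629] [-0.7005 -0.6488  7.8661] [ 0.2089  0.1495 -0.205 ] 0.24669416952120685
77 77.0 15.1167 [0.6178 0.2373 0.1628] [-0.2584  1.2249  7.5363] [ 0.3118  0.2348 -0.1432] 0.24174014135810432
```

```bash
python3 - <<'E'
from h import *
o=rv(EY-np.radians(.5))
robot.movep([*S,.162],o)
for z in(.166,.1685,.1705):
    h=robot.move_linear([*S,z],feed=.03,stop_force=12); s=robot.read_state(); print(h,s["tcp_pos"],s["wrist_force"],s["moment"])
robot.move_linear([*S,.1685],feed=.03)
# turn test
robot.movep([*S,.1685],rv(EY+np.radians(4))); s=robot.read_state(); print("turn",s["wrist_force"],s["moment"],s["tcp_pos"])
robot.movep([*S,.1685],rv(EY)); 
robot.move_gripper(.6); s=robot.read_state(); print(s["time_s"],s["grip_width"],s["grasp_force"])
robot.move_linear([*S,.25],feed=.12)
b=S-.12*np.array([np.cos(EY),np.sin(EY)])
robot.move_linear([*b,.27],feed=.2); s=robot.read_state(); print(s["time_s"],s["tcp_pos"])
ms={}
for n in("scene","top"):
    im=viewer.capture(n); cv2.imwrite(f"pics/d_{n}.png",cv2.resize(cv2.cvtColor(im,cv2.COLOR_RGB2BGR)[110:290,150:390],(800,600),interpolation=cv2.INTER_CUBIC))
E
```

```text
False [0.6178 0.2371 0.1667] [-0.1699  1.1647  5.5448] [0.3563 0.0119 0.0578]
False [0.6178 0.237  0.1686] [1.3186 2.7721 1.367 ] [ 0.7317 -0.213   0.0361]
False [0.6178 0.2369 0.1686] [  6.7188   6.6949 -12.3336] [ 1.5051 -1.4441  0.0297]
turn [-1.76    4.1373  2.4771] [ 0.947   0.6157 -0.0295] [0.6173 0.2369 0.1686]
17.3 0.6006630078979898 0.0
18.8917 [0.5046 0.1986 0.2698]
```

View pics/d_scene.png

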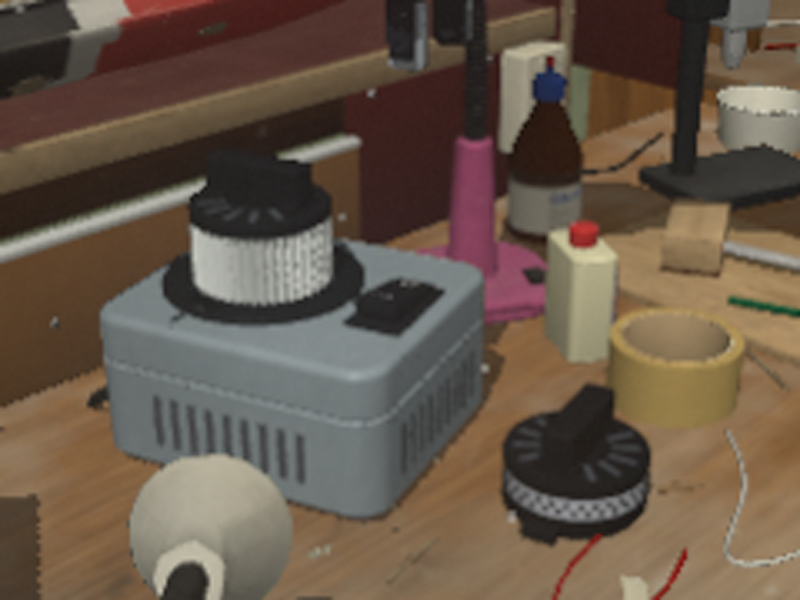

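View pics/d_top.png

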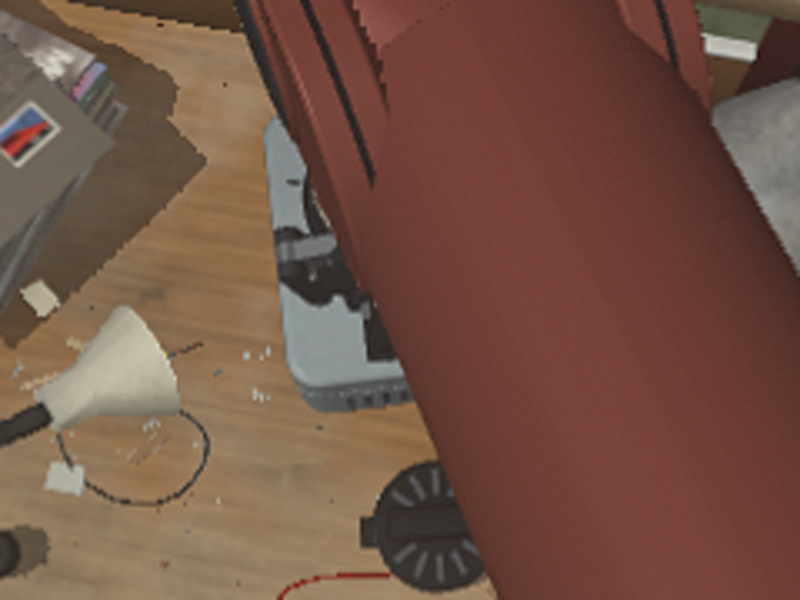

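```bash
python3 - <<'E'
from h import *
u=np.array([np.cos(EY),np.sin(EY)]); v=np.array([-u[1],u[0]]); p=EX-.075*u+.022*v
robot.move_gripper(0); robot.movep([*p,.16],rv(EY))
h=robot.move_linear([*p,.13],feed=.1,stop_force=8); print(h,robot.read_state()["tcp_pos"])
for z in(.122,.118,.1155):
    h=robot.move_linear([*p,z],feed=.03,stop_force=12); s=robot.read_state(); print(z,h,s["time_s"],s["tcp_pos"],s["wrist_force"])
    if h: break
robot.move_linear([*p,.19],feed=.1); q=EX-.16*u; robot.movep([*q,.27],rv(EY))
robot.movep([.44,.02,.27],rv(EY))
im=viewer.capture("scene"); a=cv2.resize(cv2.cvtColor(im,cv2.COLOR_RGB2BGR)[150:240,190:310],(400,300),interpolation=cv2.INTER_CUBIC)
im=viewer.capture("top"); b=cv2.resize(cv2.cvtColor(im,cv2.COLOR_RGB2BGR)[130:235,215:355],(400,300),interpolation=cv2.INTER_CUBIC)
cv2.imwrite("pics/e.png",np.hstack([a,b])); print(robot.read_state()["time_s"])
E
```

```text
False [0.5164 0.226  0.1306]
0.122 False 20.925 [0.516  0.2261 0.1219] [-0.3629  0.0505  0.1135]
0.118 False 21.2083 [0.516  0.2266 0.118 ] [-0.8966  2.1134  2.6112]
0.1155 False 21.4583 [0.5162 0.2267 0.1173] [-6.9122 -0.9169 20.4252]
23.675
```

View pics/e.png

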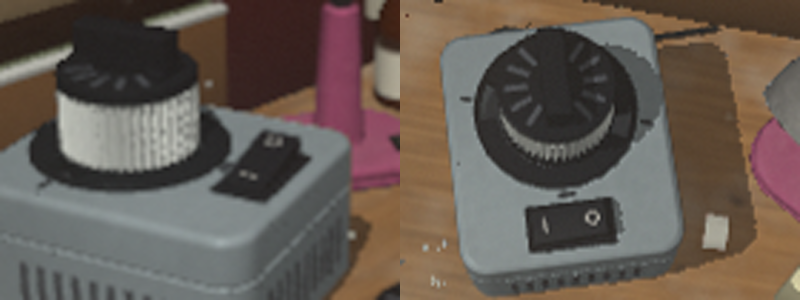

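The picture shows the cartridge seated, with its bar pointing at the rocker (top view, about (558,75)). The rocker's left half is down and its right "O" half stands up. The press bottomed at 20 N.

```bash
python3 -c "
from rig import ticket; print(ticket.job_done())"
```

```text
the job is handed in; nothing more can be done
None
```

The tall cartridge is locked in the socket and released, the extractor is switched on, and the job was handed in at about 24 s of the 51 s allowed; no verdict was returned.

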